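# Set and bolt up the heating control box

### The job

Reach into the well of the heating control box on the desk and turn the knob until its pointed nose points at the raised steel rib beside the well. Then slide the cover fully shut over the knob, push the bolt fully home through the staple on the cover, and fold its upright handle all the way down into the notch. Let go of everything, and leave the mug, stapler and notebook where they are.

Things in the scene. Friction and masses are not known exactly. Their poses are not given: they have to be found in the camera images.
- box: beige box fixed on the desk. Origin on the desk; offsets below are in its frame, mm: x away from the robot at yaw 0, y left, z up. Spans x -190 to 90, y -145 to 145; flat top (deck) at z 80. Round well, 92 diameter, straight walls, floor at z 25, centred at x 0, y 70. Two aluminium rails, 6 wide, top at z 96, run along y at x -73 and 73
- knob (a joint): turn of the knob, rad, about the vertical axis of the well; 0 = nose points along the box's +x, positive = anticlockwise seen from above; stops at -1.3 and 1.3. Stays where left (friction 0.05 N m)
- knob_grip (a point): on the knob's axis at the height to grip (box z 55). Black upright bar, 59 long, 14 thick, top at box z 69 (11 below the deck), on a 40 mm disc whose top is at z 31. x axis along the bar to its pointed nose, z up
- knob_nose (a point): the pointed end of the knob at its top, 29 mm from the knob's axis; axes as knob_grip. A white line on top of the knob runs to this nose
- mark (a point): inner end, at its top, of the raised dark steel rib (20 long, 9 wide, 5 high) lying radially on the deck beside the well, 48 mm from the knob's axis; x axis points radially outward. At the start it lies 0.6 to 1.55 rad anticlockwise of the nose. The flat dark painted ticks are only a scale
- cover (a joint): travel of the sliding cover, m, along the box's +y; 0 = fully open, 0.140 = fully shut over the well (end stop). Starts between 0 and 0.03. Friction about 2 N, stays where left
- cover_grip (a point): middle of the cover's black bar handle: 70 long (along box x), 12 thick, 30 high, top at box z 123; this point is at box x 8, z 110, y -70 plus the travel. The cover is a steel plate, 140 (x) by 124 (y) by 5, top at z 93; a steel staple (gap 22, top at z 120) stands on its near edge at box x -60, in line with the handle's middle in y
- bolt (a joint): travel of the round steel bolt, m, along box +x; 0 = drawn back, 0.040 = fully home through the staple (end stop). Starts 0 to 0.012. Axis at box y 70, z 104; rod 14 diameter, 130 long, in two guides (33 wide, top at z 117) at box x -171 and -84. Friction about 2 N, stays where left. It passes the staple only when the cover is shut
- bolt_handle (a joint): fold of the bolt's handle, rad, about the bolt's axis: 0 = upright, 1.571 = flat towards box -y (fully down, in the notch). Starts 0 to 0.2. Stays where left (friction 0.04 N m). The notch plate blocks it beyond about 0.95 unless the bolt is home
- handle_grip (a point): point on the bolt's handle, 46 mm from the bolt's axis; the handle is a round steel stick, 12 mm diameter (16 mm over the last 10 mm), reaching 62 mm from the bolt's axis. Its foot on the bolt's axis is at box x -140 plus the bolt travel, y 70, z 104. The point's z axis points outward along the handle
- notch (a point): middle of the 18 mm wide notch, open at the top, in the steel plate (5 thick, top at box z 112, box x -165 to -79) that stands along the bolt on its -y side, at box x -100, y 46, z 104
- mug: white mug, 95 mm high, 82 mm across, handle to its +y; origin at the centre of its underside; leave it alone
- stapler: black desk stapler, 150 by 40 by 53 mm high; origin at the centre of its underside; leave it alone
- notebook: thick blue notebook, 150 by 105 by 18 mm; origin at the centre of its underside; leave it alone

How it is judged:
By the outcome, as a careful person would: the job done as asked, in the order asked, and still so for the second after the job is handed in, with the robot touching nothing.
It also fails if it takes over 67 s, if anything falls off the work surface, if the arm or the gripper's body presses on something with over 40 N, if the wrist force passes 120 N, or if a joint passes its speed limit or range.

### The arm

A 6-joint arm with a two-finger parallel gripper is mounted at the origin on the work surface. World frame = base frame: x ahead of the robot, y to its left, z up, the work surface at z = 0. Lengths are in m, angles in rad, forces in N, time in s.
With the tool pointing down it reaches from about 0.375 to 0.9 m from the base axis. Payload 3.1 kg.
Tool frame: the origin (TCP) lies at the centre of the arm's flange, where the gripper is bolted on; the fingertips stand 182 mm ahead of it and the grasp point (between the pads) lies 164 mm ahead of it; z points along the fingers, y is the line along which they close (so a half turn about z gives the same grasp; the last joint's range is limited). The gripper opens to 87 mm and grips with 3 to 60 N. Pads are 19 mm wide; open, the fingers measure 117 mm over their backs; the gripper's body (75 mm by 190 mm) begins 51 mm behind the grasp point.
Start: joints at [1.046, 0.527, 1.433, -0, 1.181, -0.178], TCP at [0.212, 0.588, 0.405] pointing down, gripper open.
Joint ranges: [-3.08, 3.08], [-0.75, 2.2], [0.22, 2.44], [-1.43, 4.57], [0, 2.65], [-2.85, 2.85]. Speed limits (rad/s): [2.79, 2.79, 3.14, 3.14, 3.14, 3.14].

### API

Orientations are given as a unit quaternion [x, y, z, w].
In Python, from rig import * gives the robot as it stands.
- The arm moves only by the tool move_arm, never from a script. Its argument "commands" is a list that holds one entry, the list of rows, each a list of 6 numbers: the shift along the tool's x, y, z in units of 40 mm (1.0 is 40 mm), then the turn, a rotation vector about the tool's x, y, z in rad. A call has 1 to 12 rows; each row is the pose to reach, as a shift and turn from the pose commanded when the call began, along the tool's axes at that moment; what a row does not reach only later rows make up. A row lasts 1/8 s, in which the tool goes at most 62.5 mm and 10.7 degrees, less where a joint would pass 70% of its speed; a pose out of reach is approached as far as the arm can. A call with a gripper value outside its range is refused whole. "claw" is the closure, from -1 (fully open) to 1 (shut), so that 0 is half open, set as the call begins (left out, the last holds). The fingers move at their own pace and stop on an object; "squeeze" is the grip in N (left out, the last holds). Time passes only in rows, so rows that repeat a pose let the fingers close. It gives the time, the measured TCP pose, the force, the opening and the grip force at its end, in the units of the state.
- get_obs(): the state, without advancing time (a new reading comes with each control period).
- camera(name): name is "scene" or "top" or "wrist"; returns a dict with "pixels" (480x640x3 uint8, blue, green, red), "range_z" (480x640 float32, m along the optical axis (not along the pixel's ray), 0 where there is no reading), "camera_matrix" (3x3 intrinsics, pixels), "D" ([k1, k2, p1, p2, k3] as OpenCV has them; the pictures are not rectified), "extrinsics" (4x4, takes a point from world to camera coordinates). Camera axes: x right, y up, looking along -z (the intrinsics and any distortion apply to the point x, -y, -z); pixel columns grow to the right and rows downward; lengths in m; the calibration is good to about 2 mm. A picture is of the moment at which its call begins.
- hand_in(): hands the job in; it is judged then, once.
The state is a dict: "time": time; "q": joint angles; "joint_velocities": joint speeds; "joint_torque": joint torques, N m; "position": TCP position; "tool_rot": TCP orientation; "ft_force": force on the tool from outside, world axes, zero at the start; "moment": the same for the moment, N m; "grip_width": finger opening in m; "grip_force": force on a finger pad.
Only numpy, scipy, OpenCV 4.12 (cv2) and the standard library are available. Lean on these libraries where they do the work, as an engineer would, in place of code of your own. Each camera call takes 0.05 s, during which the arm holds its last target. There are 200 camera calls.

## Working session

There is one attempt and no reset: what is moved stays moved. The work goes in short steps, Python scripts to look and compute and a tool call to move; the robot and the scene stay as the last step left them, time stands still between calls to the robot, and variables do not carry over. Pictures are saved under pics/ and viewed, at most 12 in all, crops included, and the job is handed in when it is done.

Besides the shell and the picture viewer there is one more tool, called after "Request:" as name(argument=value, ...), one argument or row to a line, values as JSON. move_arm: Moves the arm, as the interface text tells. Its arguments: {"type":"object","properties":{"commands":{"type":"array","items":{"type":"array","items":{"type":"array","items":{"type":"number"}}}},"claw":{"type":"number"},"squeeze":{"type":"number"}},"required":["commands"]}

```bash
mkdir -p pics; ls
cat > h.py <<'E'
import numpy as np, cv2, pickle
from rig import *
from scipy.spatial.transform import Rotation as R
def snap(n,f):
    c=camera(n); cv2.imwrite(f'pics/{f}.png',c['pixels']); pickle.dump(c,open(f'pics/{f}.pkl','wb')); return c
def load(f): return pickle.load(open(f'pics/{f}.pkl','rb'))
def norm(c,uv):
    return cv2.undistortPoints(np.array(uv,float).reshape(-1,1,2),np.array(c['camera_matrix'],float),np.array(c['D'],float)).reshape(-1,2)
def rays(c,uv):
    n=norm(c,uv); E=np.array(c['extrinsics']); d=np.c_[n[:,0],-n[:,1],-np.ones(len(n))]
    return -E[:3,:3].T@E[:3,3], d@E[:3,:3]
def onz(c,uv,z):
    o,d=rays(c,uv); return o+d*((z-o[2])/d[:,2])[:,None]
def cloud(c):
    v,u=np.mgrid[:480,:640]; o,d=rays(c,np.c_[u.ravel(),v.ravel()])
    return (o+d*np.array(c['range_z']).reshape(-1,1)).reshape(480,640,3)
E
python3 - <<'E'
from h import *
a=snap('scene','s0'); b=snap('top','t0'); c=snap('wrist','w0')
print(get_obs())
for x in (a,b,c): print(np.array(x['extrinsics']).round(3).tolist(), (x['range_z']>0).mean())
E
```

```text
pics
{'time': 0.15, 'q': array([ 1.04650405e+00,  5.28278506e-01,  1.43361659e+00, -4.15826504e-05,
        1.18136668e+00, -1.78517901e-01]), 'joint_velocities': array([ 0.0016254 , -0.00413648, -0.00413775,  0.00104369,  0.00017284,
        0.00060929]), 'joint_torque': array([ 1.09658693e-03, -4.40433955e+01, -1.76842886e+01,  6.34043827e-02,
        5.52624499e-02, -1.21219578e-04]), 'position': array([0.2116838 , 0.58778483, 0.40397752]), 'tool_rot': array([ 1.72019355e-01,  9.85093216e-01, -7.90179457e-04, -2.69217376e-04]), 'ft_force': array([-0.06096385,  0.35903705, -0.74760833]), 'moment': array([0.00414292, 0.01129732, 0.00798954]), 'grip_force': 0.0, 'grip_width': 0.08709421683333467}
[[-0.851, 0.525, -0.01, 0.483], [-0.407, -0.647, 0.645, 0.145], [0.331, 0.553, 0.764, -1.302], [0.0, 0.0, 0.0, 1.0]] 0.996171875
[[0.004, -1.0, -0.001, -0.015], [0.998, 0.004, 0.064, -0.552], [-0.064, -0.001, 0.998, -1.301], [0.0, 0.0, 0.0, 1.0]] 0.996025390625
[[0.34, 0.941, -0.003, -0.623], [-0.911, 0.328, -0.248, 0.03], [-0.233, 0.087, 0.969, -0.39], [0.0, 0.0, 0.0, 1.0]] 0.9861328125
```

View pics/t0.png

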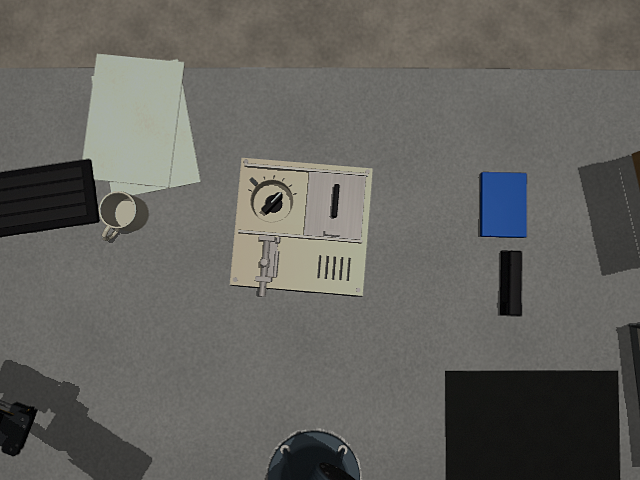

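View pics/s0.png

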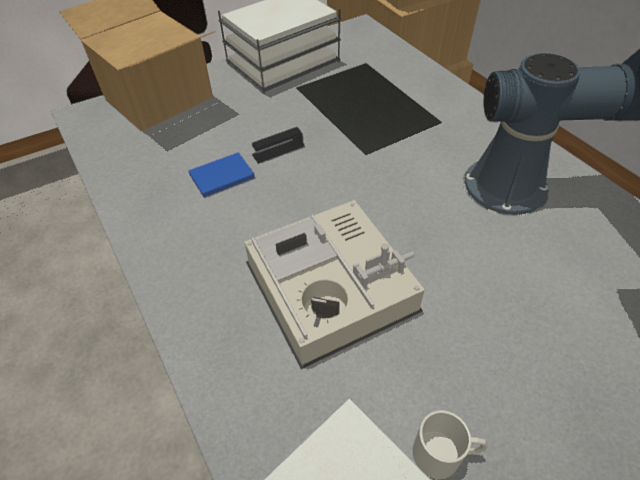

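The top view shows the box with corners at about (243,158), (373,168), (362,296) and (231,285). The well is at (271,200), the rib at about (253,184), the cover handle at (335,201) and the bolt at (267,260).

```bash
cat >> h.py <<'E'
def boxpose(c):
    P=cloud(c); m=((abs(P[...,2]-.082)<.012)&(P[...,0]>.3)&(P[...,0]<.9)&(abs(P[...,1])<.3)).astype(np.uint8)
    m=cv2.morphologyEx(m,cv2.MORPH_CLOSE,np.ones((9,9)))
    k=max(cv2.findContours(m,0,1)[0],key=cv2.contourArea); k=cv2.convexHull(k).reshape(-1,2)
    W=onz(c,k,.080)[:,:2]; r=cv2.minAreaRect((W*1000).astype(np.float32)); return r
E
python3 - <<'E'
from h import *
c=load('t0'); r=boxpose(c); print(r)
for f,n in (('t0',(225,150,155,155)),):
    x,y,w,h=n; im=load(f)['pixels'][y:y+h,x:x+w]; a=cv2.resize(im,None,fx=3.8,fy=3.8,interpolation=cv2.INTER_CUBIC); cv2.imwrite('pics/t0c.png',a)
P=cloud(c)
for u,v in [(300,260),(335,201),(315,220),(271,200),(262,292),(267,242)]: print((u,v),P[v,u].round(4))
E
```

```text
((566.865478515625, 28.70374298095703), (290.2601318359375, 280.23858642578125), 85.4355239868164)
(300, 260) [0.4919 0.0303 0.0826]
(335, 201) [ 0.6159 -0.0443  0.1253]
(315, 220) [ 0.578  -0.002   0.0974]
(271, 200) [0.6244 0.0958 0.0699]
(262, 292) [0.4233 0.1093 0.1121]
(267, 242) [0.5295 0.1001 0.1077]
```

View pics/t0c.png

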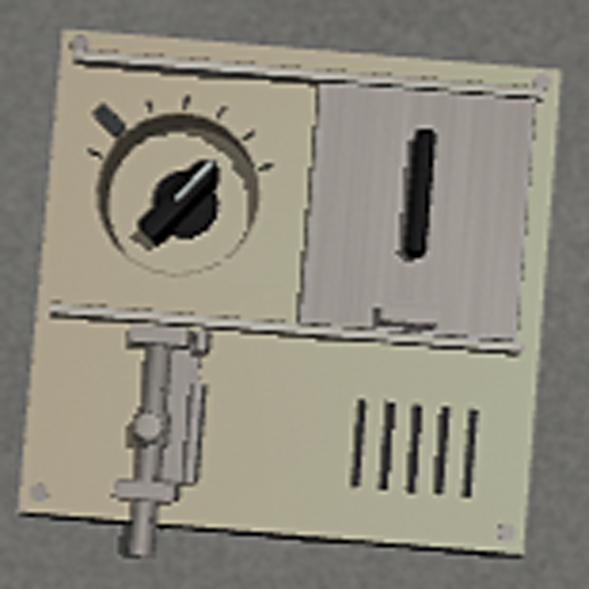

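The crop shows the white line running from the knob's centre to its nose at crop (215,160). The rib's inner end is at (120,130) and its outer end at (99,107). The bolt handle stands upright at (147,425).

```bash
cat >> h.py <<'E'
YAW=np.deg2rad(85.4355-90); RB=np.array([[np.cos(YAW),-np.sin(YAW)],[np.sin(YAW),np.cos(YAW)]])
O=np.array([.566865,.028704])+RB@[.05,0]
def tobox(p): p=np.atleast_2d(p); return np.c_[(p[:,:2]-O)@RB*1000,p[:,2]*1000]
def toworld(b): b=np.atleast_2d(np.array(b,float)); return np.c_[b[:,:2]/1000@RB.T+O,b[:,2]/1000]
def plan(b, ang):
    """shift (units) and z turn to bring the grasp point to box point b, finger line (tool y) at box angle ang"""
    o=get_obs(); T=R.from_quat(o['tool_rot']); p=np.array(o['position'])
    w=toworld(b)[0]+[0,0,.164]
    Z=np.array([0,0,-1.]); best=None
    for a in (ang+YAW,ang+YAW+np.pi):
        y=np.array([np.cos(a),np.sin(a),0]); Q=R.from_matrix(np.c_[np.cross(y,Z),y,Z])
        rv=(T.inv()*Q).as_rotvec()
        if best is None or np.linalg.norm(rv)<np.linalg.norm(best): best=rv
    print('shift',(T.inv().apply(w-p)/.04).round(3),'turn',best.round(3),'world',w.round(4), 'q6',o['q'][5].round(3))
E
python3 - <<'E'
from h import *
c=load('t0'); f=lambda p:np.array(p)/3.8+[225,150]-.37
print(O,YAW)
print('nose',tobox(onz(c,[f((215,160)),f((180,197))],.069)))
print('rib',tobox(onz(c,[f((120,130)),f((99,107))],.085)))
print('cover handle',tobox(onz(c,[f((428,132)),f((415,258))],.123)))
print('bolt end, handle top',tobox(onz(c,[f((137,552))],.104)),tobox(onz(c,[f((147,425))],.166)))
P=cloud(c)
B=tobox(P.reshape(-1,3)).reshape(480,640,3)
m=(c['pixels'].max(2)<60)&(np.hypot(B[...,0],B[...,1]-70)<40)&(B[...,2]>50)
b=B[m]; print('knob top',m.sum(),b.mean(0),b[:,2].mean())
pts=b[:,:2]-b[:,:2].mean(0); w,V=np.linalg.eigh(pts.T@pts); print(np.degrees(np.arctan2(V[1,1],V[0,1])))
m=(c['pixels'].max(2)<75)&(np.hypot(B[...,0],B[...,1]-70)<72)&(np.hypot(B[...,0],B[...,1]-70)>47)&(B[...,0]>0)&(B[...,1]>75)
n,l,s,ce=cv2.connectedComponentsWithStats(m.astype(np.uint8)); i=1+s[1:,4].argmax(); q=tobox(onz(c,[ce[i]],.085)); print('ribc',s[i],q,np.arctan2(q[0,1]-70,q[0,0]))
plan([0,70,130],np.pi/2-0.0)
E
```

```text
[0.61670642 0.02472493] -0.0796655537072811
nose [[22.36474269 50.617314   69.        ]
 [-0.94419846 69.01184766 69.        ]]
rib [[ 33.01124452 105.43929769  85.        ]
 [ 45.318346   118.73788809  85.        ]]
cover handle [[ 40.8042117  -70.81347863 123.        ]
 [-30.19319532 -69.38629459 123.        ]]
bolt end, handle top [[-206.23608184   71.91840541  104.        ]] [[-135.49464352   66.50442501  166.        ]]
knob top 147 [-4.68238372 71.75470105 67.58291121] 67.58291120755266
140.9445822100708
ribc [250 178   8   8  32] [[ 37.69214069 111.48698204  85.        ]] 0.8332888143388452
shift [-13.838  -8.119   2.759] turn [-0.002 -0.    -0.266] world [0.6223 0.0945 0.294 ] q6 -0.179
```

Request:
move_arm(
  commands=[
    [[-7, -4, 0, 0, 0, 0.2], [-13.84, -8.12, 0, 0, 0, 0.42], [-13.84, -8.12, 0, 0, 0, 0.42], [-13.84, -8.12, 0, 0, 0, 0.42], [-13.84, -8.12, 0, 0, 0, 0.42], [-13.84, -8.12, 0, 0, 0, 0.42], [-13.84, -8.12, 0, 0, 0, 0.42], [-13.84, -8.12, 0, 0, 0, 0.42], [-13.84, -8.12, 0, 0, 0, 0.42], [-13.84, -8.12, 0, 0, 0, 0.42], [-13.84, -8.12, 0, 0, 0, 0.42], [-13.84, -8.12, 0, 0, 0, 0.42]],
  ],
  claw=0.17,
)

```text
time: 1.65
position: [0.6227, 0.094, 0.4041]
tool_rot: [0.375, 0.927, -0.0, -0.001]
ft_force: [0.5, 0.5, 0.1]
grip_width: 0.036
grip_force: 0.0
```

Run:
```python
from h import *
c=snap('wrist','w1'); cv2.imwrite('pics/w1v.png',c['pixels'])
B=tobox(cloud(c).reshape(-1,3)).reshape(480,640,3)
d=c['pixels'].max(2)
r=np.hypot(B[...,0],B[...,1]-70)
m=(d<70)&(r<40)&(B[...,2]>55)&(B[...,2]<85); print(m.sum())
b=B[m]; print(b.mean(0)); q=b[:,:2]-b[:,:2].mean(0); w,V=np.linalg.eigh(q.T@q); print(np.degrees(np.arctan2(V[1,1],V[0,1])))
plan([0,70,66],np.pi/2-.68)
```

```text
871
[-7.71939318 74.33203031 67.77567716]
140.06422875172387
shift [-0.03  -0.     4.353] turn [-0.001 -0.002 -0.006] world [0.6223 0.0945 0.23  ] q6 -0.831
```

View pics/w1.png

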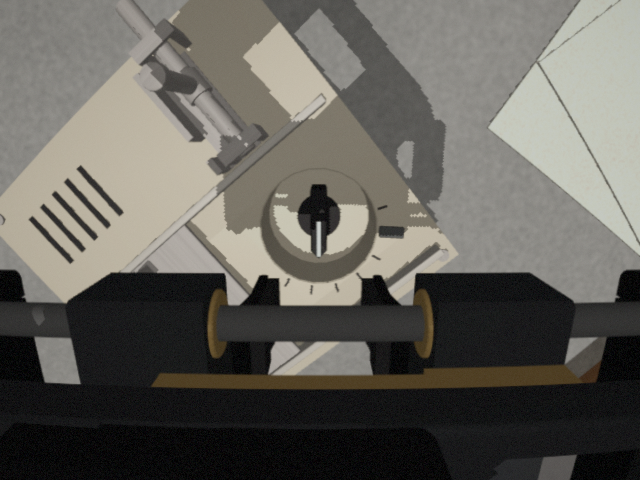

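The wrist view shows the knob bar vertical in the image, with its white line from (319,222) to the nose at (319,256). The rib is at (380,231) to (404,232) and the fingers line up across the bar.

Run:
```python
from h import *
c=load('w1')
n=tobox(onz(c,[(319,257),(319,185),(319,222)],.069)); print('knob',n, np.arctan2(n[0,1]-n[1,1],n[0,0]-n[1,0]))
r=tobox(onz(c,[(379.5,231),(404,232)],.085)); print('rib',r,np.arctan2(r[:,1]-70,r[:,0]))
w=tobox(onz(c,[(262,225),(377,225),(320,168)],.080)); print('well',w, np.hypot(w[:,0],w[:,1]-70))
```

```text
knob [[ 19.88842715  51.73619449  69.        ]
 [-26.71052583  90.15570686  69.        ]
 [ -3.2800012   70.83866538  69.        ]] -0.6894855441311938
rib [[ 30.04128173 105.13021711  85.        ]
 [ 43.00325134 119.63532499  85.        ]] [0.86332533 0.85686707]
well [[-31.98847696  35.67767931  80.        ]
 [ 26.24422247 106.43923231  80.        ]
 [-37.17820202  99.8381108   80.        ]] [46.91784688 44.90631208 47.67107678]
```

Request:
move_arm(
  commands=[
    [[0, 0, 1.5, 0, 0, 0], [0, 0, 2.5, 0, 0, 0], [0, 0, 3.2, 0, 0, 0], [0, 0, 3.7, 0, 0, 0], [0, 0, 4.1, 0, 0, 0], [0, 0, 4.35, 0, 0, 0], [0, 0, 4.35, 0, 0, 0]],
  ],
)

```text
time: 2.58
position: [0.6221, 0.0953, 0.2304]
tool_rot: [0.373, 0.928, -0.0, -0.001]
ft_force: [-0.2, -1.0, 0.3]
grip_width: 0.0364
grip_force: 0.0
```

Request:
move_arm(
  commands=[
    [[0.045, -0.022, 0, 0, 0, 0], [0.045, -0.022, 0, 0, 0, 0], [0.045, -0.022, 0, 0, 0, 0], [0.045, -0.022, 0, 0, 0, 0], [0.045, -0.022, 0, 0, 0, 0], [0.045, -0.022, 0, 0, 0, 0]],
  ],
  claw=1,
  squeeze=15,
)

```text
time: 3.32
position: [0.6203, 0.0947, 0.2314]
tool_rot: [0.373, 0.928, -0.001, -0.0]
ft_force: [-2.9, -4.6, 5.5]
grip_width: 0.0139
grip_force: 15.0
```

Request:
move_arm(
  commands=[
    [[0, -0.02, 0, 0, 0, -0.1], [0, -0.02, 0, 0, 0, -0.25], [0, -0.02, 0, 0, 0, -0.4], [0, -0.02, 0, 0, 0, -0.55], [0, -0.02, 0, 0, 0, -0.7], [0, -0.02, 0, 0, 0, -0.85], [0, -0.02, 0, 0, 0, -1.0], [0, -0.02, 0, 0, 0, -1.15], [0, -0.02, 0, 0, 0, -1.3], [0, -0.02, 0, 0, 0, -1.42], [0, -0.02, 0, 0, 0, -1.505], [0, -0.02, 0, 0, 0, -1.505]],
  ],
)

```text
time: 4.82
position: [0.6201, 0.094, 0.2314]
tool_rot: [-0.362, 0.932, -0.001, -0.0]
ft_force: [-2.7, -4.6, 5.4]
grip_width: 0.0135
grip_force: 15.0
```

Request:
move_arm(
  commands=[
    [[0, 0, 0, 0, 0, 0], [0, 0, 0, 0, 0, 0], [0, 0, 0, 0, 0, 0]],
  ],
)

```text
time: 5.2
position: [0.6201, 0.094, 0.2314]
tool_rot: [-0.362, 0.932, -0.001, -0.0]
ft_force: [-2.6, -5.0, 5.2]
grip_width: 0.0145
grip_force: 15.0
```

Request:
move_arm(
  commands=[
    [[0, 0, 0, 0, 0, 0], [0, 0, 0, 0, 0, 0], [0, 0, 0, 0, 0, 0], [0, 0, -1.5, 0, 0, 0], [0, 0, -3, 0, 0, 0], [0, 0, -4.4, 0, 0, 0], [0, 0, -4.4, 0, 0, 0]],
  ],
  claw=0.17,
)

```text
time: 6.08
position: [0.6215, 0.0952, 0.4126]
tool_rot: [-0.361, 0.932, -0.002, 0.006]
ft_force: [1.0, -0.4, -0.3]
grip_width: 0.036
grip_force: 0.0
```

Run:
```python
from h import *
c=snap('wrist','w2'); snap('top','t2'); print(get_obs()['q'])
x=cv2.resize(c['pixels'][150:300,200:440],None,fx=3,fy=3,interpolation=cv2.INTER_CUBIC); cv2.imwrite('pics/w2c.png',x)
```

```text
[-2.58365469e-02  5.27631346e-01  1.42503006e+00  2.65183939e-04
  1.18810050e+00 -2.33613685e+00]
```

View pics/w2c.png

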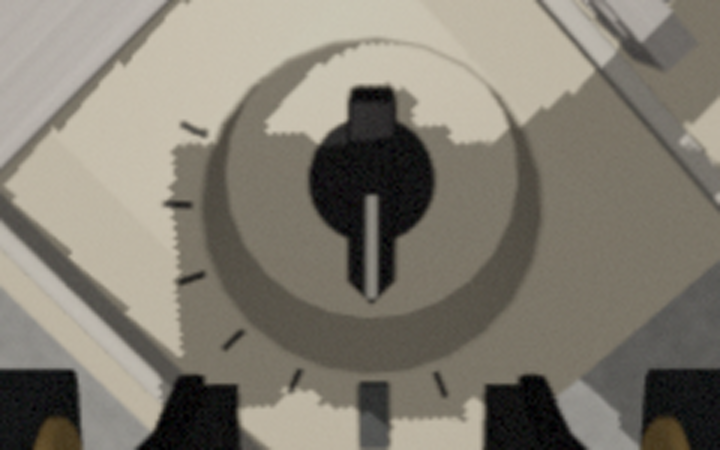

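The crop shows the nose line at x=372 and the rib centred at x≈373, so the knob is aligned.

```bash
echo 'O=O+np.array([-.0022,-.0005])' >> h.py
python3 - <<'E'
from h import *
c=load('w2'); f=lambda p:np.array(p)/3+[200,150]-.33
k=tobox(onz(c,[f((372,195)),f((372,300))],.069))
r=tobox(onz(c,[f((373.5,385)),f((373.5,445))],.085)); print(k,r)
d=k[1]-k[0]; print('nose',np.arctan2(d[1],d[0]),'rib from centre',np.arctan2(*(r-k[0])[:,[1,0]].T), 'rib dir',np.arctan2(*(r[1]-r[0])[[1,0]]))
t=load('t2'); P=tobox(cloud(t).reshape(-1,3)).reshape(480,640,3)
m=(t['pixels'].max(2)<60)&(abs(P[...,1]+70)<40)&(P[...,2]>115)&(P[...,2]<135)&(abs(P[...,0])<70)
u=np.argwhere(m)[:,::-1]; h=tobox(onz(t,u,.123)); print('handle',len(u),h.min(0),h.max(0),h.mean(0))
plan([8,-70,150],np.pi/2);plan([8,-70,115],np.pi/2)
E
```

```text
[[-2.13356607 67.36308802 69.        ]
 [18.73570027 89.76941202 69.        ]] [[ 32.06286876 104.68026489  85.        ]
 [ 44.33987952 117.87645855  85.        ]]
nose 0.8209011292085213 rib from centre [0.82900893 0.82702847] rib dir 0.8214668197539663
handle 177 [-25.14132381 -73.90426001 123.        ] [ 43.87076313 -62.29280664 123.        ] [  8.94993698 -68.15100638 123.        ]
shift [ 2.434 -2.56   2.327] turn [-0.     0.001  0.819] world [ 0.6169 -0.0462  0.314 ] q6 -2.336
shift [ 2.435 -2.559  3.202] turn [-0.     0.001  0.819] world [ 0.6169 -0.0462  0.279 ] q6 -2.336
```

Request:
move_arm(
  commands=[
    [[1, -1, 0, 0, 0, 0.15], [2.4, -2.5, 0.5, 0, 0, 0.3], [2.43, -2.6, 1, 0, 0, 0.45], [2.43, -2.6, 1.5, 0, 0, 0.6], [2.43, -2.6, 2, 0, 0, 0.82], [2.43, -2.6, 2, 0, 0, 0.82], [2.43, -2.6, 2.4, 0, 0, 0.82], [2.43, -2.6, 2.8, 0, 0, 0.82], [2.43, -2.6, 3.2, 0, 0, 0.82], [2.43, -2.6, 3.2, 0, 0, 0.82]],
  ],
  claw=0,
)

```text
time: 7.42
position: [0.618, -0.0474, 0.2772]
tool_rot: [0.04, 0.999, 0.0, -0.001]
ft_force: [-0.5, -0.1, -0.5]
grip_width: 0.0434
grip_force: 0.0
```

Request:
move_arm(
  commands=[
    [[0, 0, 0, 0, 0, 0], [0, 0, 0, 0, 0, 0], [0, 0, 0, 0, 0, 0], [0, 0, 0, 0, 0, 0], [0, 0, 0, 0, 0, 0], [0, 0, 0, 0, 0, 0]],
  ],
  claw=1,
)

```text
time: 8.18
position: [0.6184, -0.0467, 0.2792]
tool_rot: [0.041, 0.999, 0.001, 0.0]
ft_force: [0.9, 5.0, 2.7]
grip_width: 0.0117
grip_force: 15.0
```

Run:
```python
from h import *
o=get_obs(); print(tobox(o['position']),o['tool_rot'],R.from_quat(o['tool_rot']).as_matrix().round(3))
plan([8,70,115],np.pi/2)
```

```text
[[  9.55975807 -70.38260424 279.15600066]] [4.05176104e-02 9.99178468e-01 7.70886097e-04 3.44634393e-04] [[-0.997  0.081  0.001]
 [ 0.081  0.997  0.002]
 [-0.001  0.002 -1.   ]]
shift [0.044 3.509 0.009] turn [ 0.002  0.001 -0.001] world [0.6281 0.0934 0.279 ] q6 -1.747
```

Request:
move_arm(
  commands=[
    [[0, 0.2, 0, 0, 0, 0], [0, 0.6, 0, 0, 0, 0], [0, 1.0, 0, 0, 0, 0], [0, 1.4, 0, 0, 0, 0], [0, 1.8, 0, 0, 0, 0], [0, 2.2, 0, 0, 0, 0], [0, 2.6, 0, 0, 0, 0], [0, 3.0, 0, 0, 0, 0], [0, 3.25, 0, 0, 0, 0], [0, 3.4, 0, 0, 0, 0], [0, 3.5, 0, 0, 0, 0], [0, 3.5, 0, 0, 0, 0]],
  ],
)

```text
time: 9.68
position: [0.6297, 0.0932, 0.2791]
tool_rot: [0.04, 0.999, 0.0, 0.0]
ft_force: [-0.8, -0.5, 5.4]
grip_width: 0.0118
grip_force: 15.0
```

Request:
move_arm(
  commands=[
    [[0, 0.04, 0, 0, 0, 0], [0, 0.08, 0, 0, 0, 0], [0, 0.08, 0, 0, 0, 0]],
  ],
)

```text
time: 10.05
position: [0.6299, 0.0941, 0.2791]
tool_rot: [0.04, 0.999, -0.002, -0.0]
ft_force: [-2.5, -9.2, 4.9]
grip_width: 0.0121
grip_force: 15.0
```

Request:
move_arm(
  commands=[
    [[0, 0, 0, 0, 0, 0], [0, 0, 0, 0, 0, 0], [0, 0, 0, 0, 0, 0], [0, 0, -1, 0, 0, 0], [0, 0, -2, 0, 0, 0], [0, 0, -3, 0, 0, 0], [1, -0.1, -3, 0, 0, 0], [2.5, -0.1, -3, 0, 0, 0], [4.4, -0.1, -3, 0, 0, 0], [4.4, -0.1, -3, 0, 0, 0], [4.4, -0.1, -3, 0, 0, 0], [4.4, -0.1, -3, 0, 0, 0]],
  ],
  claw=0,
)

```text
time: 11.55
position: [0.456, 0.1054, 0.3991]
tool_rot: [0.04, 0.999, 0.0, 0.002]
ft_force: [0.0, -0.3, 0.5]
grip_width: 0.0438
grip_force: 0.0
```

Request:
move_arm(
  commands=[
    [[0, 0, 0, 0, 0, 0], [0, 0, 0, 0, 0, 0], [0, 0, 0, 0, 0, 0], [0, 0, 0, 0, 0, 0]],
  ],
  claw=1,
)

```text
time: 12.05
position: [0.4542, 0.1054, 0.3987]
tool_rot: [0.04, 0.999, 0.0, -0.0]
ft_force: [-0.2, 1.5, 0.2]
grip_width: 0.0116
grip_force: 0.0
```

Run:
```python
from h import *
t=snap('top','t3'); s=snap('scene','s3'); o=get_obs(); print(tobox(o['position']),o['grip_width'])
a=cv2.resize(t['pixels'][150:305,225:380],None,fx=2.5,fy=2.5,interpolation=cv2.INTER_CUBIC)
b=cv2.resize(s['pixels'][200:355,240:440],None,fx=2,fy=2.5,interpolation=cv2.INTER_CUBIC)
cv2.imwrite('pics/c3.png',np.hstack([a,b])[:600,:800])
plan([-165,67,200],np.pi/2); plan([-165,67,138],np.pi/2)
```

```text
[[-166.31651241   68.18165801  398.72186489]] 0.004691761773969382
shift [-0.033 -0.03   0.868] turn [ 0.    -0.    -0.001] world [0.4554 0.1041 0.364 ] q6 -1.502
shift [-0.033 -0.03   2.418] turn [ 0.    -0.    -0.001] world [0.4554 0.1041 0.302 ] q6 -1.502
```

View pics/c3.png

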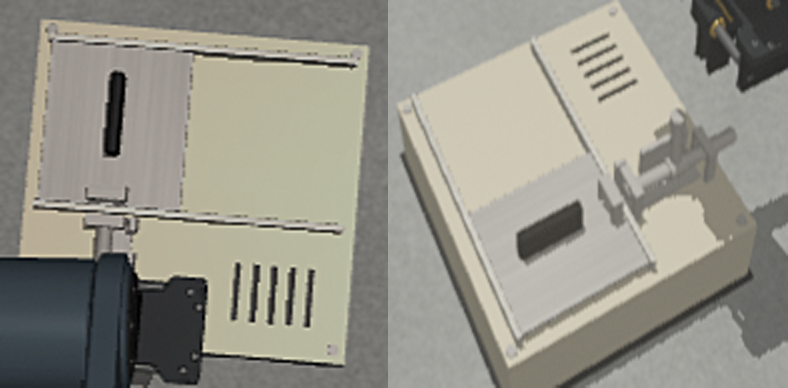

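The picture shows the cover over the well, with its handle at about (271,196) in the top image. The bolt handle is upright, just short of the gripper.

Request:
move_arm(
  commands=[
    [[0, -0.03, 0.8, 0, 0, 0], [0, -0.03, 1.5, 0, 0, 0], [0, -0.03, 2.1, 0, 0, 0], [0, -0.03, 2.4, 0, 0, 0], [0, -0.03, 2.4, 0, 0, 0], [-0.2, -0.03, 2.4, 0, 0, 0], [-0.4, -0.03, 2.4, 0, 0, 0], [-0.6, -0.03, 2.4, 0, 0, 0], [-0.8, -0.03, 2.4, 0, 0, 0], [-1.0, -0.03, 2.4, 0, 0, 0], [-1.1, -0.03, 2.4, 0, 0, 0], [-1.1, -0.03, 2.4, 0, 0, 0]],
  ],
)

```text
time: 13.65
position: [0.4986, 0.1006, 0.3027]
tool_rot: [0.04, 0.999, -0.0, 0.001]
ft_force: [-0.2, -0.3, 0.9]
grip_width: 0.0004
grip_force: 0.0
```

Run:
```python
from h import *
o=get_obs(); print(tobox(o['position']),o['ft_force'])
t=load('t3'); P=tobox(cloud(t).reshape(-1,3)).reshape(480,640,3)
m=(t['pixels'].max(2)<60)&(abs(P[...,1]-70)<40)&(P[...,2]>115)&(P[...,2]<135)&(abs(P[...,0])<70)
u=np.argwhere(m)[:,::-1]; h=tobox(onz(t,u,.123)); print('handle',len(u),h.mean(0))
```

```text
[[-121.65659971   66.90226658  302.72883779]] [-0.18903361 -0.25891502  0.92165848]
handle 172 [  9.48701079  69.58380754 123.        ]
```

Request:
move_arm(
  commands=[
    [[-0.08, 0, 0, 0, 0, 0], [-0.14, 0, 0, 0, 0, 0], [-0.16, 0, 0, 0, 0, 0], [-0.16, 0, 0, 0, 0, 0]],
  ],
)

```text
time: 14.15
position: [0.5037, 0.1002, 0.3026]
tool_rot: [0.04, 0.999, -0.0, -0.001]
ft_force: [-3.5, -0.1, 2.3]
grip_width: 0.0002
grip_force: 2.0
```

Request:
move_arm(
  commands=[
    [[-0.04, 0, 0, 0, 0, 0], [-0.08, 0, 0, 0, 0, 0], [-0.08, 0, 0, 0, 0, 0]],
  ],
)

```text
time: 14.52
position: [0.5051, 0.1001, 0.3025]
tool_rot: [0.04, 0.999, -0.0, -0.004]
ft_force: [-8.7, -0.0, 8.5]
grip_width: 0.0004
grip_force: 4.7
```

Request:
move_arm(
  commands=[
    [[-0.04, 0, 0, 0, 0, 0], [-0.08, 0, 0, 0, 0, 0], [-0.08, 0, 0, 0, 0, 0]],
  ],
)

```text
time: 14.9
position: [0.5064, 0.1001, 0.3024]
tool_rot: [0.04, 0.999, -0.0, -0.007]
ft_force: [-13.6, 0.9, 11.3]
grip_width: 0.0003
grip_force: 7.2
```

Request:
move_arm(
  commands=[
    [[0.3, 0, 0, 0, 0, 0], [0.6, 0, 0, 0, 0, 0], [0.6, 0, -0.8, 0, 0, 0], [0.6, 0, -1.6, 0, 0, 0], [0.6, 0, -1.6, 0, 0, 0], [0.5, 0.6, -1.6, 0, 0, 0], [0, 1.1, -1.6, 0, 0, 0], [-0.3, 1.1, -1.6, 0, 0, 0], [-0.3, 1.1, -1.6, 0, 0, 0], [-0.3, 1.1, -1.6, 0, 0, 0]],
  ],
)

```text
time: 16.15
position: [0.5256, 0.1419, 0.3662]
tool_rot: [0.041, 0.999, -0.0, -0.001]
ft_force: [-0.8, 0.3, 0.5]
grip_width: 0.0003
grip_force: 0.0
```

Run:
```python
from h import *
s=snap('scene','s4'); o=get_obs(); print(tobox(o['position']),o['grip_width'])
b=cv2.resize(s['pixels'][200:350,290:450],None,fx=4,fy=4,interpolation=cv2.INTER_CUBIC)
cv2.imwrite('pics/c4.png',b)
plan([-100,103,200],np.pi/2)
```

```text
[[-98.09921822 110.23579344 366.29966741]] 0.0003210115843130523
shift [ 0.047 -0.181  0.058] turn [-0.    -0.002 -0.002] world [0.523  0.1349 0.364 ] q6 -1.431
```

View pics/c4.png

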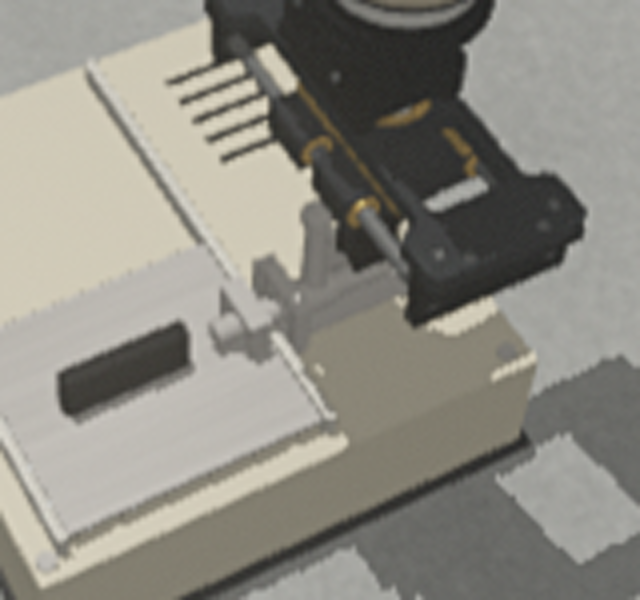

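The bolt runs through the staple and the handle stands upright next to the inner guide.

Request:
move_arm(
  commands=[
    [[0.05, 0, 0.4, 0, 0, 0], [0.05, 0, 0.9, 0, 0, 0], [0.05, 0, 0.9, 0, 0, 0], [0.05, -0.2, 0.9, 0, 0, 0], [0.05, -0.4, 0.9, 0, 0, 0], [0.05, -0.6, 0.9, 0, 0, 0], [0.05, -0.8, 0.9, 0, 0, 0], [0.05, -1.0, 0.9, 0, 0, 0], [0.05, -1.2, 0.9, 0, 0, 0], [0.05, -1.4, 0.9, 0, 0, 0], [0.05, -1.5, 0.9, 0, 0, 0], [0.05, -1.5, 0.9, 0, 0, 0]],
  ],
)

```text
time: 17.7
position: [0.5193, 0.0825, 0.3308]
tool_rot: [0.041, 0.999, -0.0, -0.0]
ft_force: [-0.4, -0.4, 0.4]
grip_width: 0.0009
grip_force: 0.0
```

Run:
```python
from h import *
o=get_obs(); print(tobox(o['position']),o['ft_force'])
s=snap('wrist','w5')
P=tobox(cloud(s).reshape(-1,3)).reshape(480,640,3)
m=(P[...,0]>-112)&(P[...,0]<-88)&(P[...,1]>-20)&(P[...,1]<64)&(P[...,2]>115)&(P[...,2]<175)
q=P[m]; print(len(q)); 
if len(q):
  for y in range(-20,64,6):
    z=q[(q[:,1]>=y)&(q[:,1]<y+6)]
    if len(z): print(y,len(z),z.mean(0).round(1),z[:,2].max().round(1))
```

```text
[[-99.51588486  50.49864384 330.77094089]] [-0.36557852 -0.35396511  0.36376282]
1350
40 263 [-109.7   44.2  158.8] 175.0
46 460 [-107.4   49.   153.1] 174.9
52 496 [-108.2   54.8  151.7] 174.9
58 131 [-104.9   60.2  124.9] 165.2
```

View pics/w5.png

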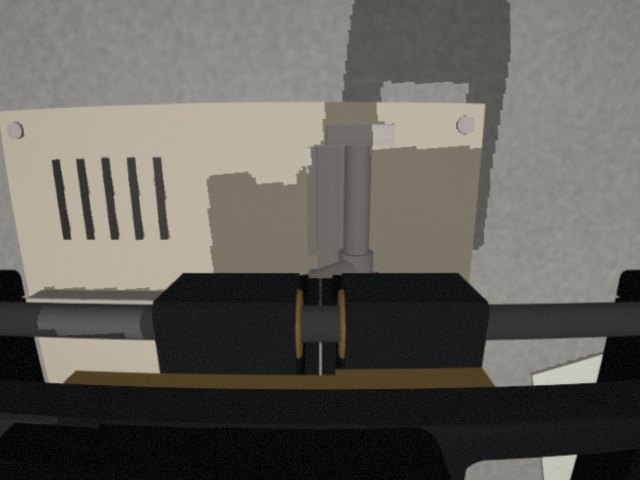

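The handle foot is at (355,260) and the stick leans left behind the fingers, so it is folding as intended.

Request:
move_arm(
  commands=[
    [[0, -0.2, 0, 0, 0, 0], [0, -0.4, 0, 0, 0, 0], [0, -0.6, 0, 0, 0, 0], [0, -0.74, 0, 0, 0, 0], [0, -0.74, 0, 0, 0, 0], [0, -0.74, 0.2, 0, 0, 0], [0, -0.74, 0.4, 0, 0, 0], [0, -0.74, 0.6, 0, 0, 0], [0, -0.74, 0.75, 0, 0, 0], [0, -0.74, 0.85, 0, 0, 0], [0, -0.74, 0.9, 0, 0, 0], [0, -0.74, 0.9, 0, 0, 0]],
  ],
)

```text
time: 19.25
position: [0.5168, 0.0535, 0.2946]
tool_rot: [0.04, 0.999, 0.0, -0.0]
ft_force: [0.3, -0.3, 0.6]
grip_width: 0.0004
grip_force: 0.0
```

Request:
move_arm(
  commands=[
    [[0, 0, 0.04, 0, 0, 0], [0, 0, 0.08, 0, 0, 0], [0, 0, 0.08, 0, 0, 0]],
  ],
)

```text
time: 19.62
position: [0.517, 0.0535, 0.2928]
tool_rot: [0.04, 0.999, 0.0, 0.0]
ft_force: [-1.6, -0.3, 9.5]
grip_width: 0.0006
grip_force: 4.9
```

Request:
move_arm(
  commands=[
    [[0, 0, 0.04, 0, 0, 0], [0, 0, 0.08, 0, 0, 0], [0, 0, 0.08, 0, 0, 0]],
  ],
)

```text
time: 20.0
position: [0.5171, 0.0538, 0.2908]
tool_rot: [0.041, 0.999, 0.0, 0.001]
ft_force: [-2.9, 1.4, 17.9]
grip_width: 0.0005
grip_force: 24.9
```

Request:
move_arm(
  commands=[
    [[0, 0, -1, 0, 0, 0], [0, 0, -2, 0, 0, 0], [0, 0, -3, 0, 0, 0], [1.5, 0, -3, 0, 0, 0], [3, 0, -3, 0, 0, 0], [3, 2, -3, 0, 0, 0], [3, 4, -3, 0, 0, 0], [3, 5, -3, 0, 0, 0], [3, 5, -3, 0, 0, 0], [3, 5, -3, 0, 0, 0]],
  ],
)

```text
time: 21.25
position: [0.4131, 0.2628, 0.4081]
tool_rot: [0.039, 0.999, -0.0, -0.0]
ft_force: [-0.5, 0.4, 0.3]
grip_width: 0.0004
grip_force: 0.0
```

Run:
```python
from h import *
t=snap('top','t6'); s=snap('scene','s6')
a=cv2.resize(t['pixels'][150:305,225:380],None,fx=2.5,fy=2.5,interpolation=cv2.INTER_CUBIC)
b=cv2.resize(s['pixels'][200:355,290:450],None,fx=2.5,fy=2.5,interpolation=cv2.INTER_CUBIC)
cv2.imwrite('pics/c6.png',np.hstack([a,b]))
P=tobox(cloud(t).reshape(-1,3)).reshape(480,640,3)
m=(P[...,0]>-112)&(P[...,0]<-88)&(P[...,1]>5)&(P[...,1]<42)&(P[...,2]>90); q=P[m]; print(len(q),q.mean(0),q.min(0),q.max(0))
m=(P[...,2]>96)&(P[...,0]<-60)&(P[...,0]>-225)&(P[...,1]>62)&(P[...,1]<78); q=P[m]; print(q[:,0].min())
```

```text
98 [-99.87429541  25.13052441 120.73114796] [-106.42225953    9.46464203  111.82220104] [-93.20479419  41.90221285 128.31640725]
-174.0111206070451
```

View pics/c6.png

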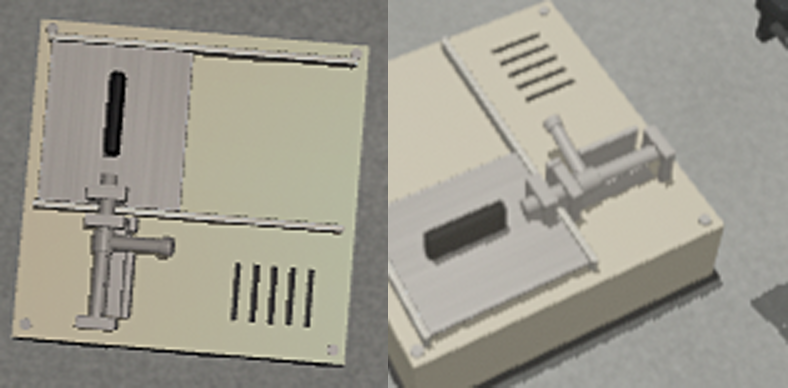

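The handle is folded towards -y over the notch at about (150,245) in the left pane. The heights look high, so I'm checking the slope.

Run:
```python
from h import *
for f in ('t6','s6'):
  t=load(f)
  P=tobox(cloud(t).reshape(-1,3)).reshape(480,640,3)
  for y in range(0,66,6):
    m=(P[...,0]>-112)&(P[...,0]<-88)&(P[...,1]>y)&(P[...,1]<y+6)&(P[...,2]>90); q=P[m]
    if len(q): print(f,y,len(q),q.mean(0).round(1),np.percentile(q[:,2],90).round(1))
  m=(P[...,2]>100)&(P[...,0]<-110)&(P[...,0]>-160)&(abs(P[...,1]-70)<5); print('rod',np.percentile(P[m][:,2],90))
s=load('s6'); x=cv2.resize(s['pixels'][240:290,340:420],None,fx=8,fy=8,interpolation=cv2.INTER_CUBIC); cv2.imwrite('pics/c6b.png',x)
```

```text
t6 6 11 [-99.9  10.8 121.6] 123.6
t6 12 19 [-100.2   15.2  125.6] 127.7
t6 18 15 [-99.4  20.6 122.7] 126.0
t6 24 18 [-99.5  26.7 119.7] 122.1
t6 30 18 [-100.    33.1  117.8] 120.8
t6 36 17 [-100.2   39.4  117.2] 120.0
t6 42 21 [-101.3   45.5  112.9] 120.8
t6 48 14 [-99.4  51.  114. ] 117.1
t6 54 18 [-99.6  57.  112.1] 115.6
t6 60 25 [-100.8   63.3  111. ] 113.6
rod 114.38227805368308
s6 6 5 [-99.   11.2 121.7] 123.3
s6 12 16 [-100.7   15.3  123.4] 126.3
s6 18 24 [-101.    20.6  122.4] 126.3
s6 24 13 [-101.1   26.5  120. ] 122.5
s6 30 18 [-101.1   32.6  118.7] 121.3
s6 36 17 [-101.    38.9  116.9] 119.2
s6 42 28 [-100.7   45.3  113.6] 117.4
s6 48 16 [-99.3  51.2 114.5] 117.3
s6 54 23 [-99.9  56.6 112.7] 115.6
s6 60 14 [-100.5   63.1  112.2] 113.8
rod 112.38143813264453
```

View pics/c6b.png

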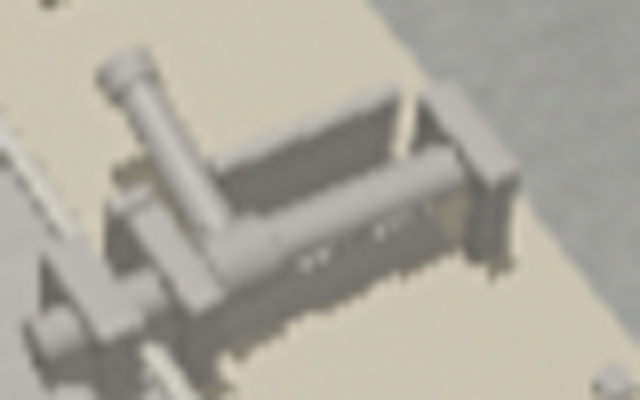

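The rod and guides are level but the handle tilts up about 0.22 rad, so it rebounded when I released quickly. I'll press again and back off slowly.

Run:
```python
from h import *
plan([-100,21,118],np.pi/2)
```

```text
shift [-3.001 -4.975  3.154] turn [-0.001 -0.001 -0.002] world [0.5165 0.0531 0.282 ] q6 -1.154
```

Request:
move_arm(
  commands=[
    [[-1, -2, 0, 0, 0, 0], [-2, -4, 0, 0, 0, 0], [-3, -4.98, 0, 0, 0, 0], [-3, -4.98, 0, 0, 0, 0], [-3, -4.98, 1, 0, 0, 0], [-3, -4.98, 2, 0, 0, 0], [-3, -4.98, 2.3, 0, 0, 0], [-3, -4.98, 2.45, 0, 0, 0], [-3, -4.98, 2.6, 0, 0, 0], [-3, -4.98, 2.7, 0, 0, 0], [-3, -4.98, 2.8, 0, 0, 0], [-3, -4.98, 2.85, 0, 0, 0]],
  ],
)

```text
time: 22.85
position: [0.5171, 0.0543, 0.2945]
tool_rot: [0.04, 0.999, -0.0, 0.0]
ft_force: [0.5, -1.4, 0.8]
grip_width: 0.0004
grip_force: 0.3
```

Request:
move_arm(
  commands=[
    [[0, 0, 0.02, 0, 0, 0], [0, 0, 0.04, 0, 0, 0], [0, 0, 0.06, 0, 0, 0], [0, 0, 0.06, 0, 0, 0]],
  ],
)

```text
time: 23.35
position: [0.5172, 0.0546, 0.2923]
tool_rot: [0.041, 0.999, 0.0, 0.001]
ft_force: [-0.3, 2.6, 4.7]
grip_width: 0.001
grip_force: 3.0
```

```bash
cat > prof.py <<'E'
from h import *
import sys
for n in ('scene','wrist','top'):
  t=snap(n,sys.argv[1]+n); P=tobox(cloud(t).reshape(-1,3)).reshape(480,640,3)
  for y in range(0,66,6):
    m=(P[...,0]>-112)&(P[...,0]<-88)&(P[...,1]>y)&(P[...,1]<y+6)&(P[...,2]>98)&(P[...,2]<135); q=P[m]
    if len(q)>4: print(n,y,len(q),q.mean(0).round(1),np.percentile(q[:,2],90).round(1))
o=get_obs(); print(o['position'],o['ft_force'],o['moment'])
E
python3 prof.py h1
python3 - <<'E'
from h import *
s=load('h1scene'); x=cv2.resize(s['pixels'][220:300,340:440],None,fx=7,fy=7,interpolation=cv2.INTER_CUBIC); cv2.imwrite('pics/h1.png',x)
E
```

```text
scene 12 9 [-90.1  15.2 119. ] 123.5
scene 18 11 [-90.5  20.7 122.7] 130.3
scene 24 13 [-93.5  27.4 117.4] 128.6
scene 30 35 [-94.9  32.  118.1] 129.4
scene 36 10 [-99.4  38.8 108.6] 110.3
scene 42 14 [-96.1  45.6 109.1] 112.3
scene 48 6 [-94.9  51.6 111.4] 115.4
scene 60 5 [-89.7  63.5 116.1] 118.8
wrist 6 11 [-108.9   10.6  101.6] 103.9
wrist 12 258 [-109.8   16.   118.4] 131.7
wrist 18 392 [-107.8   21.   119.4] 132.7
wrist 24 353 [-109.2   26.8  121.4] 132.6
wrist 30 31 [-110.1   30.5  116.9] 124.1
wrist 42 23 [-110.9   43.6  105.2] 110.8
wrist 60 79 [-110.7   62.9  104.8] 108.7
[0.51717374 0.05453497 0.29230196] [0.5101371  2.79883223 5.91229196] [ 0.57662232 -0.04818423 -0.0520519 ]
```

View pics/h1.png

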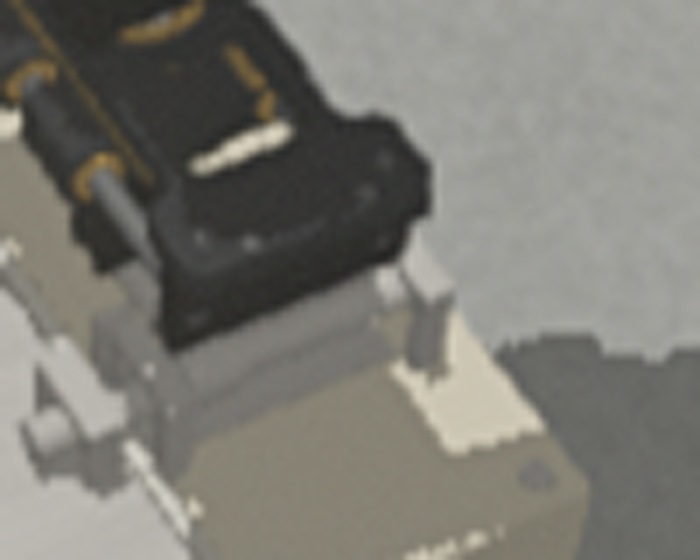

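While held, the handle's top at y 39 is at z about 109, so it is flat. Now a very slow release.

Request:
move_arm(
  commands=[
    [[0, 0, -0.01, 0, 0, 0], [0, 0, -0.02, 0, 0, 0], [0, 0, -0.03, 0, 0, 0], [0, 0, -0.04, 0, 0, 0], [0, 0, -0.05, 0, 0, 0], [0, 0, -0.06, 0, 0, 0], [0, 0, -0.07, 0, 0, 0], [0, 0, -0.08, 0, 0, 0], [0, 0, -0.09, 0, 0, 0], [0, 0, -0.1, 0, 0, 0], [0, 0, -0.12, 0, 0, 0], [0, 0, -0.14, 0, 0, 0]],
  ],
)

```text
time: 25.0
position: [0.5164, 0.0538, 0.2972]
tool_rot: [0.04, 0.999, -0.001, -0.001]
ft_force: [-0.1, -0.7, 0.3]
grip_width: 0.0005
grip_force: 0.0
```

Request:
move_arm(
  commands=[
    [[0, 0, -0.02, 0, 0, 0], [0, 0, -0.05, 0, 0, 0], [0, 0, -0.1, 0, 0, 0], [0, 0, -0.2, 0, 0, 0], [0, 0, -1, 0, 0, 0], [0, 0, -2, 0, 0, 0], [0, 0, -3, 0, 0, 0], [1.5, 0.5, -3, 0, 0, 0], [3, 2, -3, 0, 0, 0], [3, 4, -3, 0, 0, 0], [3, 5, -3, 0, 0, 0], [3, 5, -3, 0, 0, 0]],
  ],
)

```text
time: 26.5
position: [0.4128, 0.2662, 0.4181]
tool_rot: [0.038, 0.999, 0.001, 0.001]
ft_force: [-0.0, -0.9, 1.0]
grip_width: 0.0006
grip_force: 0.0
```

```bash
python3 prof.py h2 | grep -v wrist
```

```text
scene 6 10 [-99.9  10.8 112.1] 114.6
scene 12 21 [-102.2   15.5  111.1] 114.4
scene 18 17 [-99.9  21.  111. ] 113.6
scene 24 13 [-101.    27.2  110.6] 112.9
scene 30 14 [-100.9   33.2  110.3] 112.0
scene 36 14 [-100.9   38.8  109.8] 113.2
scene 42 24 [-101.4   45.1  110. ] 112.6
scene 48 20 [-101.4   50.2  109.4] 112.3
scene 54 16 [-99.7  57.4 110.4] 112.1
scene 60 14 [-98.6  63.4 112.8] 116.8
top 6 14 [-100.4   10.3  111.9] 117.0
top 12 20 [-99.6  14.8 112.3] 117.1
top 18 16 [-100.2   20.6  112. ] 114.8
top 24 16 [-99.9  27.3 111.4] 114.2
top 30 16 [-100.2   33.3  110.7] 113.8
top 36 17 [-100.2   39.1  110.2] 114.8
top 42 22 [-101.5   45.1  109.5] 114.1
top 48 15 [-100.1   50.7  110.3] 114.6
top 54 17 [-99.9  57.1 109.9] 113.6
top 60 27 [-100.3   63.4  109.8] 112.5
[0.41327428 0.26309778 0.41746448] [-0.01981918 -0.61188825  0.45373811] [ 0.06158231 -0.00930603  0.02802886]
```

Flat now, with perhaps 0.03 rad left. One more gentle press and slow release makes sure.

Run:
```python
from h import *
plan([-100,18,129],np.pi/2)
```

```text
shift [-2.99  -5.1    3.116] turn [-0.001 -0.     0.   ] world [0.5163 0.0501 0.293 ] q6 -1.152
```

Request:
move_arm(
  commands=[
    [[-1, -2, 0, 0, 0, 0], [-2, -4, 0, 0, 0, 0], [-3, -5.1, 0, 0, 0, 0], [-3, -5.1, 0, 0, 0, 0], [-3, -5.1, 1, 0, 0, 0], [-3, -5.1, 2, 0, 0, 0], [-3, -5.1, 2.7, 0, 0, 0], [-3, -5.1, 2.9, 0, 0, 0], [-3, -5.1, 3.0, 0, 0, 0], [-3, -5.1, 3.05, 0, 0, 0], [-3, -5.1, 3.09, 0, 0, 0], [-3, -5.1, 3.11, 0, 0, 0]],
  ],
)

```text
time: 28.15
position: [0.517, 0.0502, 0.294]
tool_rot: [0.04, 0.999, -0.0, 0.001]
ft_force: [-0.9, -0.5, 6.1]
grip_width: 0.0006
grip_force: 2.4
```

Request:
move_arm(
  commands=[
    [[0, 0, 0.02, 0, 0, 0], [0, 0, 0.04, 0, 0, 0], [0, 0, 0.04, 0, 0, 0]],
  ],
)

```text
time: 28.52
position: [0.5171, 0.0501, 0.2932]
tool_rot: [0.04, 0.999, -0.0, 0.001]
ft_force: [-1.8, -0.5, 10.3]
grip_width: 0.0003
grip_force: 5.3
```

Request:
move_arm(
  commands=[
    [[0, 0, -0.01, 0, 0, 0], [0, 0, -0.02, 0, 0, 0], [0, 0, -0.03, 0, 0, 0], [0, 0, -0.04, 0, 0, 0], [0, 0, -0.05, 0, 0, 0], [0, 0, -0.06, 0, 0, 0], [0, 0, -0.065, 0, 0, 0], [0, 0, -0.07, 0, 0, 0], [0, 0, -0.075, 0, 0, 0], [0, 0, -0.08, 0, 0, 0], [0, 0, -0.085, 0, 0, 0], [0, 0, -0.09, 0, 0, 0]],
  ],
)

```text
time: 30.02
position: [0.5161, 0.0504, 0.2948]
tool_rot: [0.04, 0.999, 0.0, -0.001]
ft_force: [-1.3, -1.0, -0.8]
grip_width: 0.0004
grip_force: 0.0
```

Request:
move_arm(
  commands=[
    [[0, 0, -0.005, 0, 0, 0], [0, 0, -0.01, 0, 0, 0], [0, 0, -0.015, 0, 0, 0], [0, 0, -0.02, 0, 0, 0], [0, 0, -0.03, 0, 0, 0], [0, 0, -0.04, 0, 0, 0], [0, 0, -0.06, 0, 0, 0], [0, 0, -0.1, 0, 0, 0], [0, 0, -0.2, 0, 0, 0], [0, 0, -0.3, 0, 0, 0], [0, 0, -0.5, 0, 0, 0], [0, 0, -0.5, 0, 0, 0]],
  ],
)

```text
time: 31.52
position: [0.517, 0.0502, 0.316]
tool_rot: [0.04, 0.999, -0.0, 0.001]
ft_force: [0.2, 1.0, 0.7]
grip_width: 0.0005
grip_force: 0.0
```

Request:
move_arm(
  commands=[
    [[0, 0, -1, 0, 0, 0], [0, 0, -2, 0, 0, 0], [0, 0, -3, 0, 0, 0], [1.5, 0.5, -3, 0, 0, 0], [3, 2, -3, 0, 0, 0], [3, 4, -3, 0, 0, 0], [3, 5, -3, 0, 0, 0], [3, 5, -3, 0, 0, 0], [3, 5, -3, 0, 0, 0]],
  ],
)

```text
time: 32.65
position: [0.4129, 0.2596, 0.4349]
tool_rot: [0.039, 0.999, -0.0, -0.0]
ft_force: [-0.3, -1.0, -0.2]
grip_width: 0.0
grip_force: 0.0
```

```bash
python3 prof.py h3 | grep -v wrist
python3 - <<'E'
from h import *
a,b=load('t0')['pixels'],load('h3top')['pixels']
d=cv2.absdiff(a,b).max(2)
for n,(x,y,w,h) in dict(mug=(95,185,50,60),note=(475,165,60,75),stap=(490,245,40,75)).items(): print(n,(d[y:y+h,x:x+w]>40).sum())
E
```

```text
scene 6 10 [-101.4   10.1  109.5] 111.7
scene 12 21 [-100.6   15.6  110. ] 113.2
scene 18 18 [-101.3   20.7  107.7] 110.2
scene 24 15 [-101.2   27.6  108.4] 110.9
scene 30 12 [-101.1   33.5  108.7] 111.0
scene 36 15 [-100.9   39.1  108.5] 111.1
scene 42 20 [-101.4   45.2  108.6] 112.5
scene 48 22 [-101.5   50.7  108.8] 111.3
scene 54 14 [-99.1  56.8 109.5] 115.1
scene 60 16 [-98.1  62.9 112.6] 117.9
top 6 13 [-100.4   10.3  108.4] 111.2
top 12 21 [-99.5  14.8 109.7] 113.0
top 18 16 [-100.1   20.6  110.6] 112.9
top 24 15 [-100.2   27.2  109.5] 111.9
top 30 17 [-99.7  33.2 109.9] 113.8
top 36 15 [-100.2   39.1  109. ] 112.1
top 42 24 [-101.8   45.   108. ] 112.6
top 48 15 [-100.1   50.8  109.6] 112.3
top 54 17 [-99.8  57.2 108.4] 112.6
top 60 28 [-100.1   63.5  109.5] 112.4
[0.41332791 0.25793452 0.43492904] [ 1.0082271  -0.10129587  0.21908234] [ 0.04115484  0.0086811  -0.01022143]
mug 0
note 0
stap 0
```

The handle is now level along its whole length, and the mug, stapler and notebook have not moved.

```bash
python3 -c "
from rig import *
print(hand_in())"
```

```text
the job is handed in; nothing more can be done
None
```

The job is handed in: knob nose on the rib (within about 0.01 rad), cover shut, bolt home and handle flat in the notch, with the arm clear and the mug, stapler and notebook unmoved; the judge's verdict was not shown.

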